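# Put the clamping set back in its kit board

## Task

The milling job is done: put the four loose pieces of the clamping set back on the green kit board, each in its own compartment: the slotted strap clamp in the long one, the step block in the middle-length one, the T-nut in the square one and the flange nut in the round one. Each must end up the same way up as it lies now, flat on the floor of its compartment and inside the rim, let go and at rest. Leave the plain bar without a slot and the plain hex nut without a flange where they are: they belong to another job.

Things in the scene. Friction and masses are not known exactly. Their poses are not given: they have to be found in the camera images.
- strap_mid (a point): Strap clamp: bright steel bar 90 (x) x 30 (y) x 24 (z) mm with a through slot 50 x 12 mm along the middle of its top, lying flat on the bench, about 0.4 kg. The point is its centre, 12 mm above its underside; x along its length, z up.
- step_block_mid (a point): Step block: steel staircase 60 (x) x 30 (y) mm, with four 15 mm steps rising towards +x to heights of 13, 24, 35 and 46 mm, about 0.4 kg. The point is on its mid-plane in x and y, 23 mm above its underside; z up. Gripped across its 30 mm width (y). Either way round in its compartment is right.
- t_nut_mid (a point): T-nut: steel, base 36 x 36 x 14 mm, on it a neck 36 (x) x 20 (y) mm up to a height of 28 mm, dark threaded hole in the top, about 0.2 kg. The end faces at x = +-18 mm are flat over the full height (36 mm across), good to grip. The point is its centre, 14 mm above its underside; z up.
- flange_nut_mid (a point): Flange nut: steel, round flange 42 mm in diameter and 6 mm thick, on it a hexagon 27 mm across flats up to a height of 34 mm, dark hole in the top, about 0.15 kg. The point is its centre, 17 mm above its underside; x is square to one pair of flats, z up.
- plain_bar_mid (a point): Look-alike, to be left alone: plain solid steel bar 90 x 30 x 24 mm without a slot. The point is its centre, 12 mm above its underside; x along its length.
- plain_nut_mid (a point): Look-alike, to be left alone: plain steel hex nut without a flange, 36 mm across flats, 30 mm high, dark hole in the top. The point is its centre, 15 mm above its underside.
- long_pocket: Fixed aluminium compartment on the green kit board, beside the three others at 76 mm spacing along the board's long side (y), in shuffled order. Origin at the centre of its inner floor, z up, x along the board's short side; the walls are 3 mm thick and their rims stand 6 mm above this floor; the floor is 11 mm above the bench. Long rectangle, inside 114 (x) x 54 (y) mm: for the strap clamp, lengthwise.
- medium_pocket: Fixed aluminium compartment on the green kit board, beside the three others at 76 mm spacing along the board's long side (y), in shuffled order. Origin at the centre of its inner floor, z up, x along the board's short side; the walls are 3 mm thick and their rims stand 6 mm above this floor; the floor is 11 mm above the bench. Middle-length rectangle, inside 84 (x) x 54 (y) mm: for the step block, lengthwise.
- square_pocket: Fixed aluminium compartment on the green kit board, beside the three others at 76 mm spacing along the board's long side (y), in shuffled order. Origin at the centre of its inner floor, z up, x along the board's short side; the walls are 3 mm thick and their rims stand 6 mm above this floor; the floor is 11 mm above the bench. Square, inside 58 x 58 mm: for the T-nut, at any yaw.
- round_pocket: Fixed aluminium compartment on the green kit board, beside the three others at 76 mm spacing along the board's long side (y), in shuffled order. Origin at the centre of its inner floor, z up, x along the board's short side; the walls are 3 mm thick and their rims stand 6 mm above this floor; the floor is 11 mm above the bench. Round cup, inside 64 mm in diameter: for the flange nut, at any yaw.
Not all that is in view belongs to the job. What is shaped like the part that bears step_block_mid but orange or red is not meant.

How it is judged:
By the outcome, as a careful person would: the job done as asked, in the order asked, and still so for the second after the job is handed in, with the robot touching nothing.
It also fails if it takes over 120 s, if anything falls off the work surface, if the arm or the gripper's body presses on something with over 40 N, if the wrist force passes 120 N, or if a joint passes its speed limit or range.

## Robot

A 6-joint arm with a two-finger parallel gripper is mounted at the origin on the work surface. World frame = base frame: x ahead of the robot, y to its left, z up, the work surface at z = 0. Lengths are in m, angles in degrees, forces in N, time in s.
With the tool pointing down it reaches from about 0.35 to 0.85 m from the base axis. Payload 8.1 kg.
Tool frame: the origin (TCP) lies at the very end of the fingers, on their centre line; the grasp point (between the pads) lies behind it (hold_point_z is the x of the grasp point in the tool frame, in m); x points along the fingers, z is the direction in which the jaws open and shut, and the axes are right-handed (so a half turn about x gives the same grasp; the last joint's range is limited). The gripper opens to 93 mm and grips with 3 to 60 N. Pads are 15 mm wide; open, the fingers measure 128 mm over their backs; the gripper's body (75 mm by 188 mm) begins 65 mm behind the grasp point.
Start: joints at [-4.893, 7.471, 85.268, -0, 87.261, -4.893], TCP at [0.6, 0, 0.219] pointing down, gripper open.
Joint ranges: [-169.43, 169.43], [-51.17, 129.36], [1.28, 143.12], [-76.62, 256.62], [0, 156.53], [-152.29, 152.29]. Speed limits (degrees/s): [136.94, 136.94, 159.86, 180, 180, 180].

## Interface

Orientations are given as a 3x3 rotation matrix whose columns are the frame's x, y, z axes.
In Python, from plant import read_state, read_camera, camera_model, job_done, look_for, pinpoint, hold_point_z gives the robot as it stands.
- The arm moves only by the tool move_arm, never from a script. Its argument "targets" is a list of rows, each a list of 6 numbers: the shift along the tool's x, y, z scaled (see below), then the turn, a rotation vector about the tool's x, y, z scaled (see below). In form: [[dx, dy, dz, rx, ry, rz], ...]. A call has 1 to 20 rows; each row is the pose to reach, as a shift and turn from the pose commanded when the call began, along the tool's axes at that moment, turning the shorter way round; what a row does not reach only later rows make up. The controller multiplies each number of a shift by 0.5 m and each number of a turn by 180 degrees. A row lasts 1/12 s, in which the tool goes at most 41.7 mm and 7.16 degrees, less where a joint would pass 70% of its speed; a pose out of reach is approached as far as the arm can. A call with a number of a shift or a turn outside -1 to 1 is refused whole. A call with a gripper value outside its range is refused whole. "gripper" is the opening, from 0 (shut) to 1 (fully open), set as the call begins (left out, the last holds). The fingers move at their own pace and stop on an object; "squeeze" is the grip in N (left out, the last holds). Time passes only in rows, so rows that repeat a pose let the fingers close. It gives the time, the measured TCP pose, the force and the opening at its end, in the units of the state.
- read_state(): the state, without advancing time (a new reading comes with each control period).
- read_camera(name): name is "scene" or "side" or "wrist"; returns the picture (480x640x3 uint8, blue, green, red); there is no depth.
- camera_model(name): a dict with "camera_matrix" (3x3 intrinsics, pixels), "origin" and "orientation" of the camera in the world; the wrist camera has in their place "hand_eye" (4x4, takes a point from camera to tool coordinates, whose origin is the TCP and whose axes are the tool frame's). Camera axes: x right, y down, z forward; pixel columns grow to the right and rows downward; lengths in m; the calibration is good to about 2 mm. The wrist camera is an equidistant fisheye: a pixel r from the principal point sees the ray r / f radians off the axis. A picture is of the moment at which its call begins: read the wrist's pose just before it. camera_model takes no time and is no camera call.
- job_done(): hands the job in, once; it reports no verdict.
Trained networks look in the newest picture that a camera, given by its name, has taken for a name from the list of things; names that differ only in an ending like _2 or _b are one class to them, and where a whole thing is asked for, a point or a joint stands for the part that bears it (a point fixed in the world has none). Each returns a list of dicts, best first, with "confidence" (0 to 1); they miss things now and then, are a little off and sometimes report something else, mostly with a low value. They report only what shows in the picture. A call takes as long as a camera call. They do not tell look-alikes from the thing itself.
- look_for(camera, query): "location" ([x, y, z] in m, in world coordinates, good to about 4 mm: the middle of the surface that is visible of it).
- pinpoint(camera, query): "location" ([x, y, z] in m, in world coordinates, good to about 4 mm: a listed point, or the origin of a listed thing).
The state is a dict: "time_s": time; "joint_pos": joint angles; "qvel": joint speeds; "joint_torque": joint torques, N m; "ee_pos": TCP position; "orientation": TCP orientation; "force": force on the tool from outside, world axes, zero at the start; "wrist_torque": the same for the moment, N m; "width": finger opening in m.
Only numpy, scipy, OpenCV 4.12 (cv2) and the standard library are available. Lean on these libraries where they do the work, as an engineer would, in place of code of your own. Each camera call takes 0.05 s, during which the arm holds its last target. There are 200 camera calls.

## Working session

There is one attempt and no reset: what is moved stays moved. The work goes in short steps, Python scripts to look and compute and a tool call to move; the robot and the scene stay as the last step left them, time stands still between calls to the robot, and variables do not carry over. Pictures are saved under pics/ and viewed, about 12 in all and at most 16, crops included, and the job is handed in when it is done.

Besides the shell and the picture viewer there is one more tool, called after "Request:" by a JSON object that holds its "method" and its "body". move_arm: Moves the arm, as the interface text tells. Shifts and turns lie within -1 to 1; 1 stands for 0.5 m of shift or 180 degrees of turn. Its arguments: {"type":"object","properties":{"targets":{"type":"array","items":{"type":"array","items":{"type":"number","minimum":-1,"maximum":1}}},"gripper":{"type":"number"},"squeeze":{"type":"number"}},"required":["targets"]}

```bash
mkdir -p pics; ls; python3 - <<'E'
from plant import *
import cv2
s=read_state();print(s['time_s'],s['ee_pos'],s['orientation'],s['width'],hold_point_z)
for c in ('scene','side','wrist'):
    im=read_camera(c);cv2.imwrite(f'pics/{c}0.png',im);print(c,camera_model(c))
for q in ['strap_mid','step_block_mid','t_nut_mid','flange_nut_mid','plain_bar_mid','plain_nut_mid','long_pocket','medium_pocket','square_pocket','round_pocket']:
    for c in ('scene','side'):
        print(q,c,[(([round(float(v),3) for v in d['location']]),round(d['confidence'],2)) for d in pinpoint(c,q)][:4])
E
```

```text
pics
0.0 [5.99451056e-01 8.41540142e-05 2.17603405e-01] [[-1.77213716e-03 -4.21779532e-06  9.99998430e-01]
 [ 1.87871113e-04  9.99999982e-01  4.55073578e-06]
 [-9.99998412e-01  1.87878882e-04 -1.77213634e-03]] 0.09305176562011107 -0.0188
scene {'camera_matrix': array([[478.48656499,   0.        , 322.85606304],
       [  0.        , 478.48656499, 231.07648368],
       [  0.        ,   0.        ,   1.        ]]), 'origin': array([ 1.0327766 , -0.56052866,  0.76436117]), 'orientation': array([[ 0.6938256 ,  0.48235792, -0.53473066],
       [ 0.72008061, -0.47446949,  0.50632265],
       [-0.00948465, -0.73634879, -0.67653566]])}
side {'camera_matrix': array([[545.05203383,   0.        , 318.59583419],
       [  0.        , 545.05203383, 253.17900923],
       [  0.        ,   0.        ,   1.        ]]), 'origin': array([0.44450806, 1.00473514, 0.77749021]), 'orientation': array([[-9.98513518e-01, -3.23905774e-02,  4.38361066e-02],
       [-5.44960726e-02,  5.79051714e-01, -8.13467449e-01],
       [ 9.65307731e-04, -8.14647140e-01, -5.79956123e-01]])}
wrist {'camera_matrix': array([[37
[... 1098 characters left out ...]
529, -0.444, 0.015], 0.46)]
plain_bar_mid scene [([0.54, -0.31, 0.016], 0.62)]
plain_bar_mid side [([0.539, -0.312, 0.011], 0.74)]
plain_nut_mid scene [([0.536, -0.186, 0.015], 0.87)]
plain_nut_mid side [([0.534, -0.188, 0.011], 0.59)]
long_pocket scene [([0.513, 0.111, 0.016], 0.9)]
long_pocket side [([0.513, 0.109, 0.007], 0.72)]
medium_pocket scene [([0.506, 0.26, 0.009], 0.71)]
medium_pocket side [([0.538, -0.313, 0.013], 0.61), ([0.505, 0.262, 0.011], 0.58)]
square_pocket scene [([0.5, 0.336, 0.012], 0.77)]
square_pocket side [([0.505, 0.341, 0.012], 0.55)]
round_pocket scene [([0.513, 0.185, 0.012], 0.57)]
round_pocket side [([0.511, 0.185, 0.012], 0.93), ([0.53, -0.445, 0.018], 0.59)]
```

View pics/scene0.png

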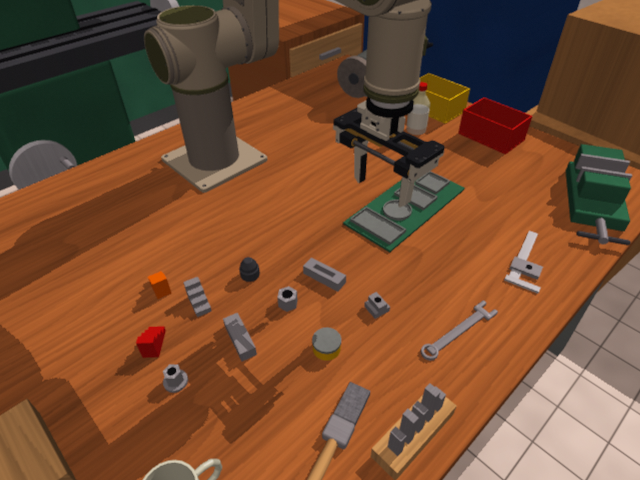

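View pics/side0.png

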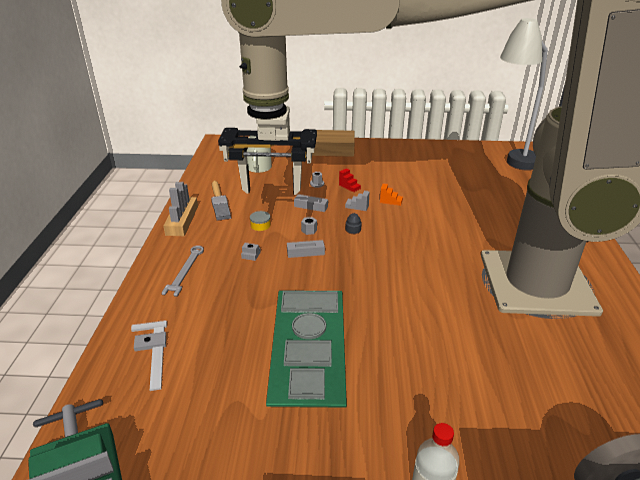

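View pics/wrist0.png

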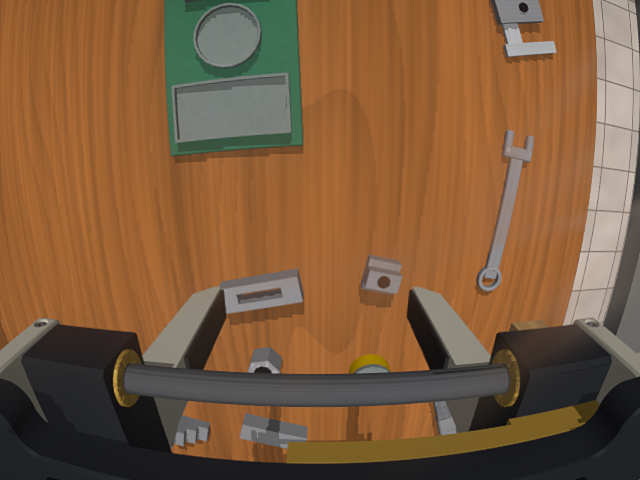

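The scene picture shows the slotted strap at px (324,273), the T-nut at (377,304), the grey step block at (197,296), the flange nut at (174,377), the plain bar at (240,335) and the plain nut at (287,299). The orange and red step blocks are at (160,285) and (151,341). The side picture shows the board order from the robot outward in y: long, round, medium, square. The network reports agree with this. In the wrist picture the strap lies at a yaw of about +8° and the board at about +3°. I'll hover over the strap next.

```bash
cat > h.py <<'E'
from plant import *
import numpy as np, cv2
R0=np.array([[0,0,1.],[0,1,0],[-1,0,0]])
def pose(s=None):
    s=s or read_state(); return np.array(s['orientation']),np.array(s['ee_pos'])
def cam(name):
    m=camera_model(name); K=m['camera_matrix']
    if name!='wrist': return K,np.array(m['orientation']),np.array(m['origin'])
    R,p=pose(); H=m['hand_eye']; return K,R@H[:3,:3],R@H[:3,3]+p
def project(name,c,P):
    K,R,o=c; q=(np.atleast_2d(P)-o)@R
    if name=='wrist':
        r=np.hypot(q[:,0],q[:,1])+1e-12; th=np.arctan2(r,q[:,2]); u=q[:,:2]/r[:,None]*th[:,None]
    else: u=q[:,:2]/q[:,2:]
    return u*K[0,0]+K[:2,2]
def top(name,cx,cy,z,half=0.08,n=400,im=None,c=None):
    """Ortho view of plane z: right=+x, up=+y."""
    if c is None: c=cam(name); im=read_camera(name)
    a=np.linspace(-half,half,n); X,Y=np.meshgrid(cx+a,cy-a)
    uv=project(name,c,np.c_[X.ravel(),Y.ravel(),np.full(X.size,z)]).astype(np.float32).reshape(n,n,2)
    return cv2.remap(im,uv[...,0],uv[...,1],cv2.INTER_LINEAR),c,im
def pp(c,q):
    return [([round(float(v),4) for v in d['location']],round(d['confidence'],2)) for d in pinpoint(c,q)][:4]
def yaw(R): return np.degrees(np.arctan2(R[1,2],R[0,2]))
def grey(t):
    hsv=cv2.cvtColor(t,cv2.COLOR_BGR2HSV); return ((hsv[...,1]<60)&(hsv[...,2]>60)).astype(np.uint8)*255
E
python3 - <<'E'
from h import *
v=[]
c=cam('wrist');im=read_camera('wrist')
for (x,y,z) in [(.537,-.09,.024),(.67,-.07,.028)]: v.append(top('wrist',x,y,z,im=im,c=c)[0])
v.append(top('wrist',.51,.15,.017,half=.1,im=im,c=c)[0])
c=cam('side');im=read_camera('side')
v.append(top('side',.51,.22,.017,half=.16,im=im,c=c)[0])
c=cam('scene');im=read_camera('scene')
v.append(top('scene',.41,-.317,.03,im=im,c=c)[0]);v.append(top('scene',.531,-.445,.034,im=im,c=c)[0])
v=[cv2.resize(i,(260,260)) for i in v]
cv2.imwrite('pics/tops.png',np.vstack([np.hstack(v[:3]),np.hstack(v[3:])]))
E
```

```text
(no output)
```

View pics/tops.png

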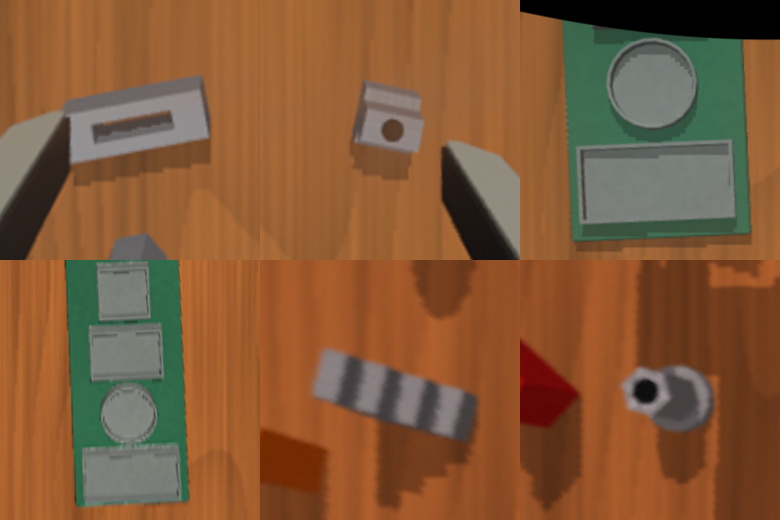

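Request:
{"method": "move_arm", "body": {"targets": [[0.0,-0.18,-0.126,0.456,0,0],[0.0,-0.18,-0.126,0.456,0,0],[0.0,-0.18,-0.126,0.456,0,0],[0.0,-0.18,-0.126,0.456,0,0],[0.0,-0.18,-0.126,0.456,0,0],[0.0,-0.18,-0.126,0.456,0,0],[0.0,-0.18,-0.126,0.456,0,0],[0.0,-0.18,-0.126,0.456,0,0],[0.0,-0.18,-0.126,0.456,0,0],[0.0,-0.18,-0.126,0.456,0,0],[0.0,-0.18,-0.126,0.456,0,0],[0.0,-0.18,-0.126,0.456,0,0],[0.0,-0.18,-0.126,0.456,0,0],[0.0,-0.18,-0.126,0.456,0,0]]}}

```text
time_s: 2.47
ee_pos: [0.537, -0.09, 0.2187]
orientation: [[0.0, 0.99, 0.14], [-0.0, 0.14, -0.99], [-1.0, 0.0, 0.0]]
force: [-0.4, 0.7, 0.2]
width: 0.0931
```

The top views give yaws of about +10° for the strap, −11° for the T-nut, +2° for the board and −17° for the step block. The arm is now above the strap, so I'll measure it close up.

```bash
cat >> h.py <<'E'
def measure(cx,cy,z,half=.06,name='wrist',fn=None,thr=None):
    t,c,im=top(name,cx,cy,z,half)
    g=grey(t) if thr is None else thr(t)
    g=cv2.morphologyEx(g,cv2.MORPH_OPEN,np.ones((5,5)))
    out=[]
    for k in cv2.findContours(g,cv2.RETR_EXTERNAL,cv2.CHAIN_APPROX_NONE)[0]:
        if cv2.contourArea(k)<2000: continue
        (u,v),(w,h),a=cv2.minAreaRect(k); s=2*half/399
        if w<h: w,h,a=h,w,a+90
        out.append(((round(cx-half+u*s,4),round(cy+half-v*s,4)),(round(w*s,4),round(h*s,4)),round(-((a+90)%180-90),1)))
        cv2.drawContours(t,[cv2.boxPoints(cv2.minAreaRect(k)).astype(int)],0,(0,0,255),1)
    if fn: cv2.imwrite(fn,t)
    return out
E
python3 - <<'E'
from h import *
im=read_camera('wrist')
print(pp('wrist','strap_mid'))
print(measure(.537,-.09,.024,fn='pics/m1.png')); print(pose(),yaw(pose()[0]))
t=cv2.imread('pics/m1.png'); cv2.imwrite('pics/m1b.png',np.hstack([t,cv2.resize(im,(533,400))])[:,:800])
E
```

```text
[([0.536, -0.0928, 0.0078], 0.95)]
[((0.5396, -0.0877), (0.0919, 0.0302), 10.6)]
(array([[ 3.10075401e-05,  9.90206043e-01,  1.39613723e-01],
       [-3.30350476e-05,  1.39613724e-01, -9.90206043e-01],
       [-9.99999999e-01,  2.60917076e-05,  3.70405819e-05]]), array([ 0.53702281, -0.08996191,  0.21864996])) -81.97450528025551
```

View pics/m1b.png

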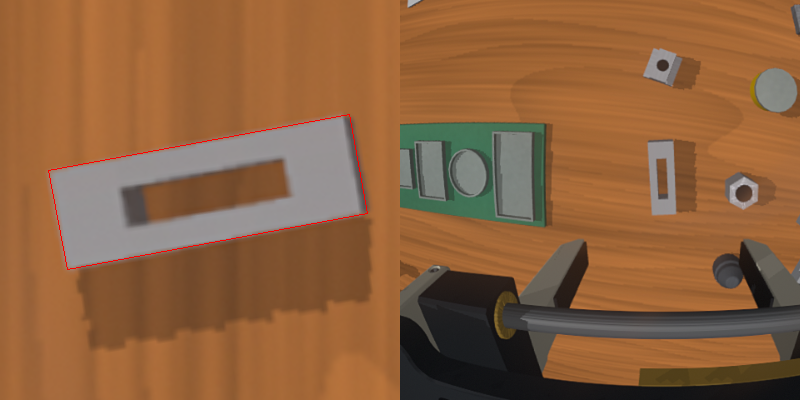

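The strap top is well fitted: centre about (0.5385, −0.0877), yaw 10.5°, and the slot shows bench through it. I'll descend and grip.

Request:
{"method": "move_arm", "body": {"targets": [[0.1,0.0036,-0.0042,-0.014,0,0],[0.17,0.0036,-0.0042,-0.014,0,0],[0.24,0.0036,-0.0042,-0.014,0,0],[0.31,0.0036,-0.0042,-0.014,0,0],[0.35,0.0036,-0.0042,-0.014,0,0],[0.38,0.0036,-0.0042,-0.014,0,0],[0.4,0.0036,-0.0042,-0.014,0,0],[0.41,0.0036,-0.0042,-0.014,0,0],[0.417,0.0036,-0.0042,-0.014,0,0],[0.417,0.0036,-0.0042,-0.014,0,0],[0.417,0.0036,-0.0042,-0.014,0,0]], "gripper": 0.65}}

```text
time_s: 3.53
ee_pos: [0.5394, -0.0879, 0.0112]
orientation: [[0.002, 0.983, 0.181], [-0.0, 0.181, -0.983], [-1.0, 0.002, 0.001]]
force: [0.5, 0.4, 0.6]
width: 0.0603
```

Request:
{"method": "move_arm", "body": {"targets": [[0,0,0,0,0,0],[0,0,0,0,0,0],[0,0,0,0,0,0],[0,0,0,0,0,0],[0,0,0,0,0,0],[0,0,0,0,0,0],[0,0,0,0,0,0],[0,0,0,0,0,0]], "gripper": 0, "squeeze": 30}}

```text
time_s: 4.2
ee_pos: [0.5386, -0.0877, 0.0104]
orientation: [[0.0, 0.983, 0.181], [-0.0, 0.181, -0.983], [-1.0, 0.0, 0.0]]
force: [-0.1, -0.2, 3.5]
width: 0.0296
```

Request:
{"method": "move_arm", "body": {"targets": [[-0.06,0,0,0,0,0],[-0.12,0,0,0,0,0],[-0.2,0,0,0,0,0],[-0.24,0.005,-0.07,0.01,0,0],[-0.24,0.01,-0.14,0.02,0,0],[-0.24,0.013,-0.21,0.03,0,0],[-0.24,0.016,-0.28,0.044,0,0],[-0.24,0.02,-0.34,0.044,0,0],[-0.24,0.021,-0.38,0.044,0,0],[-0.24,0.021,-0.398,0.044,0,0],[-0.24,0.021,-0.398,0.044,0,0],[-0.24,0.021,-0.398,0.044,0,0]]}}

```text
time_s: 5.2
ee_pos: [0.5123, 0.1096, 0.1294]
orientation: [[-0.001, 0.999, 0.045], [-0.001, 0.045, -0.999], [-1.0, -0.001, 0.001]]
force: [-0.8, -0.9, -4.8]
width: 0.0301
```

```bash
python3 - <<'E'
from h import *
s=read_state(); print(s['ee_pos'],yaw(pose()[0]),s['width'],s['force'])
t,c,im=top('wrist',.51,.17,.017,.13,520)
cv2.imwrite('pics/b1.png',np.hstack([t[:,:],cv2.resize(im,(280,210)) if 0 else t[:,:10]]))
g=cv2.inRange(cv2.cvtColor(t,cv2.COLOR_BGR2HSV),(55,90,30),(85,255,255))
cv2.imwrite('pics/b1g.png',g)
for q in ['long_pocket','round_pocket','medium_pocket','square_pocket']: print(q,pp('wrist',q))
E
```

```text
[0.51232483 0.1096079  0.12944483] -87.4203309460224 0.030110350527035114 [-0.84288993 -0.86112399 -4.77916156]
long_pocket []
round_pocket [([0.51, 0.184, 0.0106], 0.87)]
medium_pocket [([0.5076, 0.2591, 0.0098], 0.58)]
square_pocket [([0.5021, 0.3363, 0.0094], 0.88)]
```

View pics/b1.png

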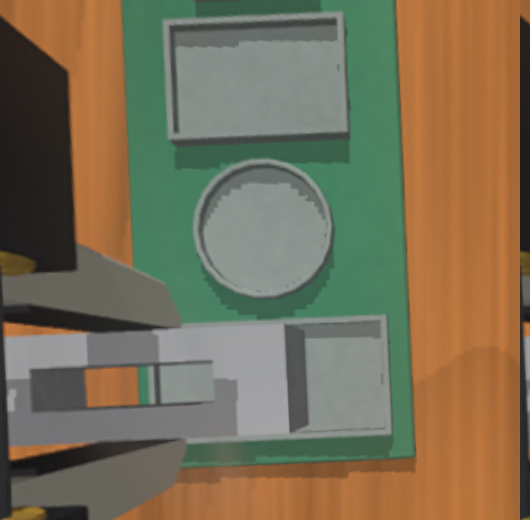

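The view shows the rims of the long (right end at px 390), round (centre 263,228) and medium (256,78) pockets. At rim height this gives long (0.515, 0.110), round (0.512, 0.1857), medium (0.508, 0.2615) and square about (0.504, 0.3375), with a board yaw of about 2.3°. I'll lower the strap.

Request:
{"method": "move_arm", "body": {"targets": [[0.05,0.005,-0.0006,0,0,0],[0.1,0.005,-0.0006,0,0,0],[0.15,0.005,-0.0006,0,0,0],[0.18,0.005,-0.0006,0,0,0],[0.195,0.005,-0.0006,0,0,0],[0.205,0.005,-0.0006,0,0,0],[0.21,0.005,-0.0006,0,0,0],[0.213,0.005,-0.0006,0,0,0],[0.213,0.005,-0.0006,0,0,0],[0.215,0.005,-0.0006,0,0,0],[0.215,0.005,-0.0006,0,0,0]]}}

```text
time_s: 6.37
ee_pos: [0.516, 0.1104, 0.0235]
orientation: [[0.002, 0.999, 0.044], [0.0, 0.044, -0.999], [-1.0, 0.002, -0.0]]
force: [-0.1, -0.6, -4.7]
width: 0.0294
```

Request:
{"method": "move_arm", "body": {"targets": [[0.002,0,0,0,0,0],[0.003,0,0,0,0,0],[0.003,0,0,0,0,0]]}}

```text
time_s: 6.62
ee_pos: [0.5155, 0.1105, 0.0214]
orientation: [[0.001, 0.999, 0.044], [0.0, 0.044, -0.999], [-1.0, 0.001, -0.0]]
force: [1.2, 0.0, -4.0]
width: 0.0296
```

Request:
{"method": "move_arm", "body": {"targets": [[0,0,0,0,0,0],[0,0,0,0,0,0],[0,0,0,0,0,0],[-0.04,0,0,0,0,0],[-0.1,0,0,0,0,0],[-0.18,0,0,0,0,0]], "gripper": 0.5}}

```text
time_s: 7.12
ee_pos: [0.5128, 0.1101, 0.1093]
orientation: [[-0.006, 0.999, 0.044], [-0.001, 0.044, -0.999], [-1.0, -0.006, 0.0]]
force: [0.4, 0.4, -0.0]
width: 0.0463
```

Request:
{"method": "move_arm", "body": {"targets": [[-0.22,-0.249,0.844,0.11,0,0],[-0.22,-0.249,0.844,0.11,0,0],[-0.22,-0.249,0.844,0.11,0,0],[-0.22,-0.249,0.844,0.11,0,0],[-0.22,-0.249,0.844,0.11,0,0],[-0.22,-0.249,0.844,0.11,0,0],[-0.22,-0.249,0.844,0.11,0,0],[-0.22,-0.249,0.844,0.11,0,0],[-0.22,-0.249,0.844,0.11,0,0],[-0.22,-0.249,0.844,0.11,0,0],[-0.22,-0.249,0.844,0.11,0,0],[-0.22,-0.249,0.844,0.11,0,0],[-0.22,-0.249,0.844,0.11,0,0],[-0.22,-0.249,0.844,0.11,0,0],[-0.22,-0.249,0.844,0.11,0,0],[-0.22,-0.249,0.844,0.11,0,0]]}}

```text
time_s: 8.45
ee_pos: [0.4098, -0.3153, 0.2207]
orientation: [[-0.0, 0.955, -0.295], [0.001, -0.295, -0.955], [-1.0, -0.001, -0.001]]
force: [0.1, 0.3, -0.6]
width: 0.0464
```

```bash
python3 - <<'E'
from h import *
s=read_state(); print(s['ee_pos'],yaw(pose()[0]))
read_camera('wrist'); print(pp('wrist','step_block_mid'))
print(measure(.409,-.317,.03,fn='pics/m2.png'))
a=top('side',.515,.11,.035,.06)[0]
cv2.imwrite('pics/m2b.png',np.hstack([cv2.imread('pics/m2.png'),a]))
E
```

```text
[ 0.40977831 -0.31528406  0.22071879] -107.17587910898352
[([0.3106, -0.3496, 0.0267], 0.76), ([0.4125, -0.3195, 0.0277], 0.74), ([0.4287, -0.4333, 0.0221], 0.64)]
[((0.4112, -0.3171), (0.0692, 0.0315), -13.9)]
```

View pics/m2b.png

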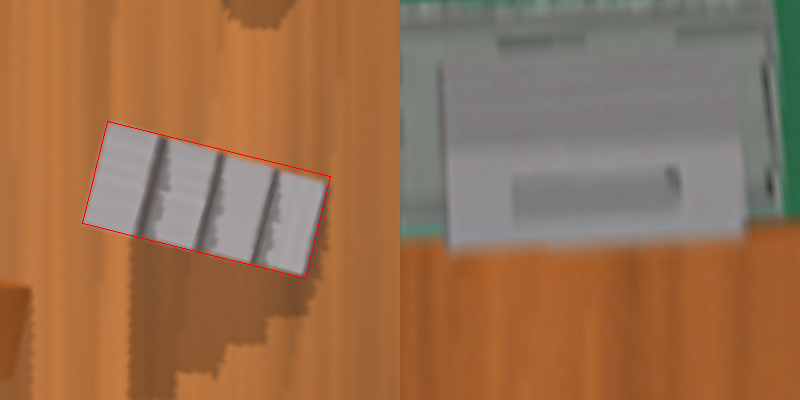

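The step block lies with its tall end toward −x. After correcting for height, its centre is (0.4126, −0.3174) and its yaw −13.6°; the length comes out at 61 mm, as it should. The strap lies inside its compartment. I'll grip the block about 7 mm toward the tall end.

Request:
{"method": "move_arm", "body": {"targets": [[0.08,-0.0064,0.0037,-0.02,0,0],[0.15,-0.0064,0.0037,-0.02,0,0],[0.22,-0.0064,0.0037,-0.02,0,0],[0.28,-0.0064,0.0037,-0.02,0,0],[0.33,-0.0064,0.0037,-0.02,0,0],[0.37,-0.0064,0.0037,-0.02,0,0],[0.4,-0.0064,0.0037,-0.02,0,0],[0.41,-0.0064,0.0037,-0.02,0,0],[0.419,-0.0064,0.0037,-0.02,0,0],[0.419,-0.0064,0.0037,-0.02,0,0],[0.419,-0.0064,0.0037,-0.02,0,0]], "gripper": 0.65}}

```text
time_s: 9.57
ee_pos: [0.4065, -0.318, 0.0126]
orientation: [[0.001, 0.972, -0.236], [-0.001, -0.236, -0.972], [-1.0, 0.001, 0.001]]
force: [0.6, -0.4, 0.1]
width: 0.0605
```

Request:
{"method": "move_arm", "body": {"targets": [[0,0,0,0,0,0],[0,0,0,0,0,0],[0,0,0,0,0,0],[0,0,0,0,0,0],[0,0,0,0,0,0],[0,0,0,0,0,0],[0,0,0,0,0,0],[0,0,0,0,0,0]], "gripper": 0, "squeeze": 35}}

```text
time_s: 10.23
ee_pos: [0.4059, -0.3176, 0.0119]
orientation: [[0.0, 0.972, -0.237], [-0.0, -0.237, -0.972], [-1.0, 0.0, 0.0]]
force: [-0.9, 1.1, 4.5]
width: 0.0296
```

Request:
{"method": "move_arm", "body": {"targets": [[-0.06,0,0,0,0,0],[-0.12,0,0,0,0,0],[-0.19,0,0,0,0,0],[-0.24,-0.004,-0.06,-0.01,0,0],[-0.24,-0.01,-0.13,-0.02,0,0],[-0.24,-0.015,-0.2,-0.03,0,0],[-0.24,-0.02,-0.27,-0.04,0,0],[-0.24,-0.025,-0.34,-0.05,0,0],[-0.24,-0.03,-0.41,-0.06,0,0],[-0.24,-0.035,-0.48,-0.07,0,0],[-0.24,-0.04,-0.55,-0.08,0,0],[-0.24,-0.045,-0.59,-0.089,0,0],[-0.24,-0.045,-0.6,-0.089,0,0],[-0.24,-0.045,-0.6,-0.089,0,0]]}}

```text
time_s: 11.4
ee_pos: [0.4545, -0.0194, 0.1309]
orientation: [[-0.001, 0.999, 0.043], [0.0, 0.043, -0.999], [-1.0, -0.001, -0.0]]
force: [0.3, -0.1, -3.4]
width: 0.0293
```

Request:
{"method": "move_arm", "body": {"targets": [[0,0.01,-0.05,0,0,0],[0,0.025,-0.12,0,0,0],[0,0.04,-0.19,0,0,0],[0,0.055,-0.26,0,0,0],[0,0.07,-0.33,0,0,0],[0,0.085,-0.4,0,0,0],[0,0.1,-0.47,0,0,0],[0,0.11,-0.53,0,0,0],[0,0.114,-0.56,0,0,0],[0,0.114,-0.56,0,0,0],[0,0.114,-0.56,0,0,0]]}}

```text
time_s: 12.32
ee_pos: [0.5005, 0.2604, 0.1309]
orientation: [[-0.001, 0.999, 0.041], [-0.001, 0.041, -0.999], [-1.0, -0.001, 0.001]]
force: [-0.1, -0.9, -4.1]
width: 0.0296
```

```bash
python3 - <<'E'
from h import *
s=read_state(); print(s['ee_pos'],yaw(pose()[0]),s['width'],s['force'])
t,c,im=top('wrist',.51,.25,.017,.13,520)
cv2.imwrite('pics/b2.png',t)
E
```

```text
[0.50051464 0.26037748 0.13087596] -87.65619918234552 0.029623158510605842 [-0.12317375 -0.87388866 -4.07848244]
```

View pics/b2.png

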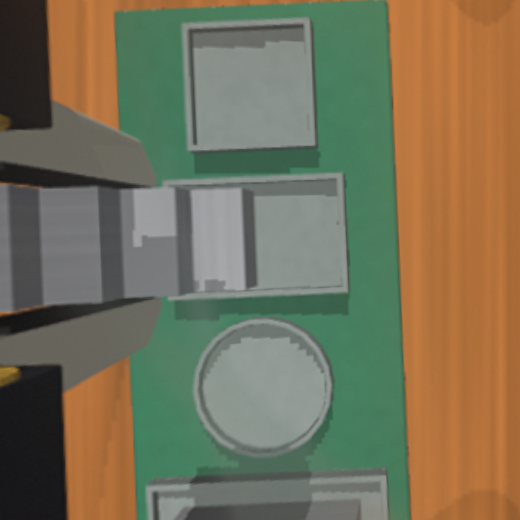

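The picture confirms medium at (0.5085, 0.2615) and square at (0.505, 0.3377), with the held block lined up with the medium pocket. I'll lower it.

Request:
{"method": "move_arm", "body": {"targets": [[0.05,0.001,-0.001,0,0,0],[0.1,0.001,-0.001,0,0,0],[0.15,0.001,-0.001,0,0,0],[0.18,0.001,-0.001,0,0,0],[0.195,0.001,-0.001,0,0,0],[0.205,0.001,-0.001,0,0,0],[0.21,0.001,-0.001,0,0,0],[0.212,0.001,-0.001,0,0,0],[0.214,0.001,-0.001,0,0,0],[0.216,0.001,-0.001,0,0,0],[0.216,0.001,-0.001,0,0,0],[0.216,0.001,-0.001,0,0,0]]}}

```text
time_s: 13.37
ee_pos: [0.5013, 0.2621, 0.0242]
orientation: [[0.001, 0.999, 0.041], [0.0, 0.041, -0.999], [-1.0, 0.001, -0.0]]
force: [-0.3, 0.4, -2.7]
width: 0.0297
```

Request:
{"method": "move_arm", "body": {"targets": [[0.001,0,0,0,0,0],[0.001,0,0,0,0,0]]}}

```text
time_s: 13.53
ee_pos: [0.501, 0.262, 0.0233]
orientation: [[0.0, 0.999, 0.041], [0.0, 0.041, -0.999], [-1.0, 0.0, -0.0]]
force: [-1.3, 0.2, -4.2]
width: 0.0298
```

Request:
{"method": "move_arm", "body": {"targets": [[0,0,0,0,0,0],[0,0,0,0,0,0],[0,0,0,0,0,0],[-0.04,0,0,0,0,0],[-0.1,0,0,0,0,0],[-0.18,0,0,0,0,0],[-0.18,0,0,0,0,0]], "gripper": 0.48}}

```text
time_s: 14.12
ee_pos: [0.5056, 0.2639, 0.1221]
orientation: [[0.011, 0.999, 0.041], [0.005, 0.041, -0.999], [-1.0, 0.012, -0.004]]
force: [1.2, 0.9, 1.1]
width: 0.0443
```

Request:
{"method": "move_arm", "body": {"targets": [[-0.22,0.31,0.679,-0.426,0,0],[-0.22,0.31,0.679,-0.426,0,0],[-0.22,0.31,0.679,-0.426,0,0],[-0.22,0.31,0.679,-0.426,0,0],[-0.22,0.31,0.679,-0.426,0,0],[-0.22,0.31,0.679,-0.426,0,0],[-0.22,0.31,0.679,-0.426,0,0],[-0.22,0.31,0.679,-0.426,0,0],[-0.22,0.31,0.679,-0.426,0,0],[-0.22,0.31,0.679,-0.426,0,0],[-0.22,0.31,0.679,-0.426,0,0],[-0.22,0.31,0.679,-0.426,0,0],[-0.22,0.31,0.679,-0.426,0,0],[-0.22,0.31,0.679,-0.426,0,0],[-0.22,0.31,0.679,-0.426,0,0]]}}

```text
time_s: 15.37
ee_pos: [0.6693, -0.0699, 0.2228]
orientation: [[-0.001, 0.192, 0.981], [0.0, 0.981, -0.192], [-1.0, 0.0, -0.001]]
force: [0.1, -0.5, 0.8]
width: 0.0445
```

```bash
python3 - <<'E'
from h import *
s=read_state(); print(s['time_s'],s['ee_pos'],yaw(pose()[0]))
read_camera('wrist'); print(pp('wrist','t_nut_mid'))
print(measure(.67,-.071,.028,fn='pics/m3.png'), cam('wrist')[2])
a=top('side',.508,.262,.035,.06)[0]
cv2.imwrite('pics/m3b.png',np.hstack([cv2.imread('pics/m3.png'),a]))
E
```

```text
15.3667 [ 0.66929514 -0.06985274  0.22282109] -11.0709394220273
[([0.6694, -0.0718, 0.0108], 0.8)]
[((0.6726, -0.0658), (0.0365, 0.0359), 78.7)] [0.68681513 0.01281068 0.39020834]
```

View pics/m3b.png

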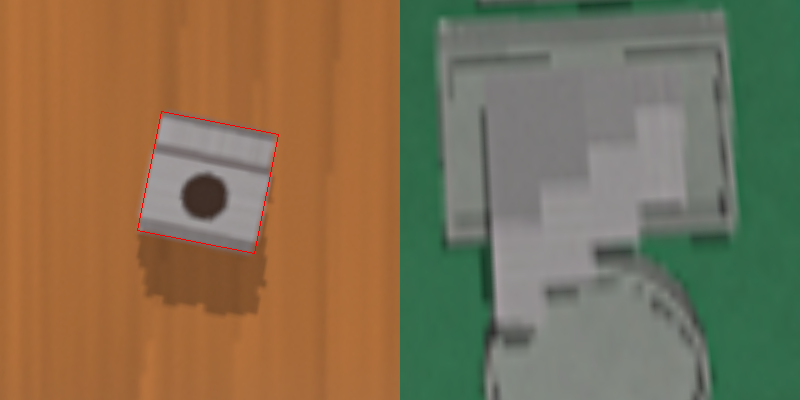

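The step block is inside the medium pocket. The T-nut's hole is at (0.671, −0.070) and its yaw is −11°, matching the tool. I'll descend and grip.

Request:
{"method": "move_arm", "body": {"targets": [[0.08,0,0.003,0,0,0],[0.15,0,0.003,0,0,0],[0.22,0,0.003,0,0,0],[0.28,0,0.003,0,0,0],[0.34,0,0.003,0,0,0],[0.38,0,0.003,0,0,0],[0.4,0,0.003,0,0,0],[0.415,0,0.003,0,0,0],[0.425,0,0.003,0,0,0],[0.425,0,0.003,0,0,0],[0.425,0,0.003,0,0,0]], "gripper": 0.65}}

```text
time_s: 16.48
ee_pos: [0.6722, -0.0714, 0.0122]
orientation: [[0.002, 0.19, 0.982], [-0.0, 0.982, -0.19], [-1.0, 0.0, 0.002]]
force: [0.6, -0.0, -1.0]
width: 0.0607
```

Request:
{"method": "move_arm", "body": {"targets": [[0,0,0,0,0,0],[0,0,0,0,0,0],[0,0,0,0,0,0],[0,0,0,0,0,0],[0,0,0,0,0,0],[0,0,0,0,0,0],[0,0,0,0,0,0],[0,0,0,0,0,0]], "gripper": 0, "squeeze": 25}}

```text
time_s: 17.15
ee_pos: [0.6713, -0.0713, 0.0112]
orientation: [[0.0, 0.19, 0.982], [-0.0, 0.982, -0.19], [-1.0, -0.0, 0.0]]
force: [-2.1, -0.3, 5.9]
width: 0.0356
```

Request:
{"method": "move_arm", "body": {"targets": [[-0.06,0,0,0,0,0],[-0.12,0,0,0,0,0],[-0.19,0,0,0,0,0],[-0.24,0.06,-0.039,-0.006,0,0],[-0.24,0.12,-0.078,-0.012,0,0],[-0.24,0.18,-0.118,-0.018,0,0],[-0.24,0.24,-0.157,-0.024,0,0],[-0.24,0.3,-0.196,-0.03,0,0],[-0.24,0.36,-0.235,-0.036,0,0],[-0.24,0.42,-0.274,-0.042,0,0],[-0.24,0.48,-0.313,-0.048,0,0],[-0.24,0.54,-0.353,-0.054,0,0],[-0.24,0.6,-0.392,-0.06,0,0],[-0.24,0.66,-0.431,-0.066,0,0],[-0.24,0.71,-0.464,-0.074,0,0],[-0.24,0.738,-0.482,-0.074,0,0],[-0.24,0.738,-0.482,-0.074,0,0],[-0.24,0.738,-0.482,-0.074,0,0]]}}

```text
time_s: 18.65
ee_pos: [0.504, 0.3375, 0.1299]
orientation: [[-0.001, -0.043, 0.999], [-0.001, 0.999, 0.043], [-1.0, -0.001, -0.001]]
force: [0.7, 0.4, -1.5]
width: 0.0358
```

```bash
python3 - <<'E'
from h import *
s=read_state(); print(s['ee_pos'],yaw(pose()[0]),s['width'],s['force'])
t,c,im=top('wrist',.51,.30,.017,.13,520)
cv2.imwrite('pics/b3.png',t)
E
```

```text
[0.50397227 0.33747006 0.1298644 ] 2.4615835890384217 0.035836424851952216 [ 0.71559388  0.42083762 -1.52693272]
```

View pics/b3.png

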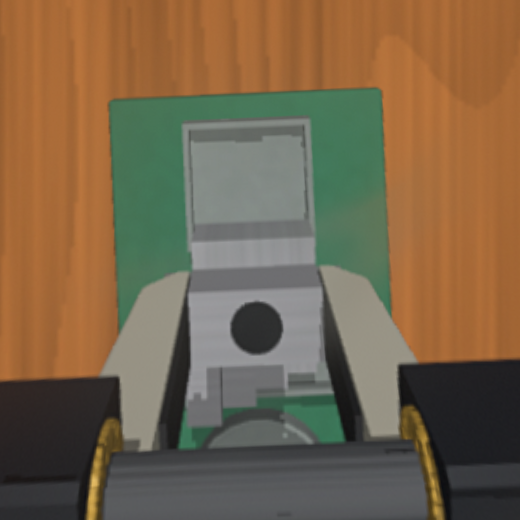

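The T-nut is aligned with the square pocket, whose rim spans px 183–312 with its top edge at row 119. I'll lower it.

Request:
{"method": "move_arm", "body": {"targets": [[0.05,0.001,0.001,0,0,0],[0.1,0.001,0.001,0,0,0],[0.15,0.001,0.001,0,0,0],[0.18,0.001,0.001,0,0,0],[0.195,0.001,0.001,0,0,0],[0.205,0.001,0.001,0,0,0],[0.21,0.001,0.001,0,0,0],[0.213,0.001,0.001,0,0,0],[0.215,0.001,0.001,0,0,0],[0.217,0.001,0.001,0,0,0],[0.217,0.001,0.001,0,0,0],[0.217,0.001,0.001,0,0,0]]}}

```text
time_s: 19.7
ee_pos: [0.5056, 0.3377, 0.0227]
orientation: [[0.001, -0.041, 0.999], [0.0, 0.999, 0.041], [-1.0, 0.0, 0.001]]
force: [0.0, -0.3, -1.5]
width: 0.0362
```

Request:
{"method": "move_arm", "body": {"targets": [[0,0,0,0,0,0],[0,0,0,0,0,0],[0,0,0,0,0,0],[-0.04,0,0,0,0,0],[-0.1,0,0,0,0,0],[-0.18,0,0,0,0,0],[-0.26,0,0,0,0,0],[-0.34,0,0,0,0,0],[-0.4,0,0,0,0,0]], "gripper": 0.55}}

```text
time_s: 20.45
ee_pos: [0.506, 0.3379, 0.2266]
orientation: [[0.004, -0.041, 0.999], [0.002, 0.999, 0.041], [-1.0, 0.002, 0.004]]
force: [-0.2, 0.6, -0.2]
width: 0.0514
```

Request:
{"method": "move_arm", "body": {"targets": [[0,-0.8,0,0,0,0],[0,-0.8,0,0,0,0],[0,-0.8,0,0,0,0],[0,-0.8,0,0,0,0],[0,-0.8,0,0,0,0],[0,-0.8,0,0,0,0],[0,-0.8,0,0,0,0],[0,-0.8,0,0,0,0],[0,-0.8,0,0,0,0],[0,-0.8,0,0,0,0]]}}

```text
time_s: 21.28
ee_pos: [0.5214, -0.0661, 0.2226]
orientation: [[0.001, -0.039, 0.999], [-0.001, 0.999, 0.039], [-1.0, -0.001, 0.001]]
force: [1.2, -0.4, 1.1]
width: 0.051
```

Request:
{"method": "move_arm", "body": {"targets": [[0,-0.766,-0.012,0,0,0],[0,-0.766,-0.012,0,0,0],[0,-0.766,-0.012,0,0,0],[0,-0.766,-0.012,0,0,0],[0,-0.766,-0.012,0,0,0],[0,-0.766,-0.012,0,0,0],[0,-0.766,-0.012,0,0,0],[0,-0.766,-0.012,0,0,0],[0,-0.766,-0.012,0,0,0],[0,-0.766,-0.012,0,0,0],[0,-0.766,-0.012,0,0,0],[0,-0.766,-0.012,0,0,0],[0,-0.766,-0.012,0,0,0]]}}

```text
time_s: 22.37
ee_pos: [0.5317, -0.4438, 0.2224]
orientation: [[0.0, -0.042, 0.999], [0.0, 0.999, 0.042], [-1.0, 0.0, 0.0]]
force: [0.5, 0.4, 0.6]
width: 0.0513
```

```bash
python3 - <<'E'
from h import *
s=read_state(); print(s['time_s'],s['ee_pos'],yaw(pose()[0]))
read_camera('wrist'); print(pp('wrist','flange_nut_mid'))
print(measure(.531,-.445,.034,fn='pics/m4.png'), cam('wrist')[2])
a=top('side',.505,.338,.03,.06)[0]
cv2.imwrite('pics/m4b.png',np.hstack([cv2.imread('pics/m4.png'),a]))
E
```

```text
22.3667 [ 0.53169745 -0.44383452  0.22237127] 2.3958650242954698
[([0.5304, -0.443, 0.019], 0.56)]
[((0.531, -0.4384), (0.0391, 0.0387), 45.0)] [ 0.52953065 -0.35913744  0.38995847]
```

View pics/m4b.png

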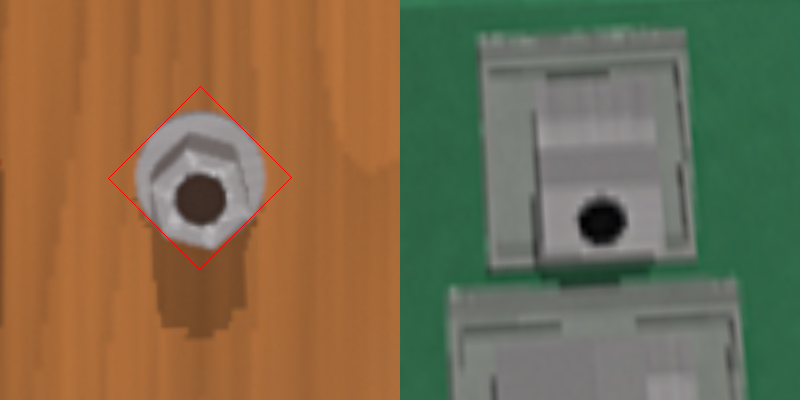

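The T-nut is inside the square pocket. The flange nut's hole is at px (200,199). I'll zoom in with a hexagon overlay to find its yaw.

```bash
python3 - <<'E'
from h import *
cx,cy=.531,-.4449
t,c,im=top('wrist',cx,cy,.034,.025,400)
o=[t.copy()]
for a in (5,11): # yaw of the flat normals
    k=t.copy(); r=.0135/np.cos(np.pi/6)/.05*399
    p=[(200+r*np.cos(np.radians(a+30+60*i)),200-r*np.sin(np.radians(a+30+60*i))) for i in range(6)]
    cv2.polylines(k,[np.int32(p)],True,(0,0,255),1); o.append(k)
cv2.imwrite('pics/m5.png',cv2.resize(np.hstack(o[:2]),(800,400)))
E
```

```text
(no output)
```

View pics/m5.png

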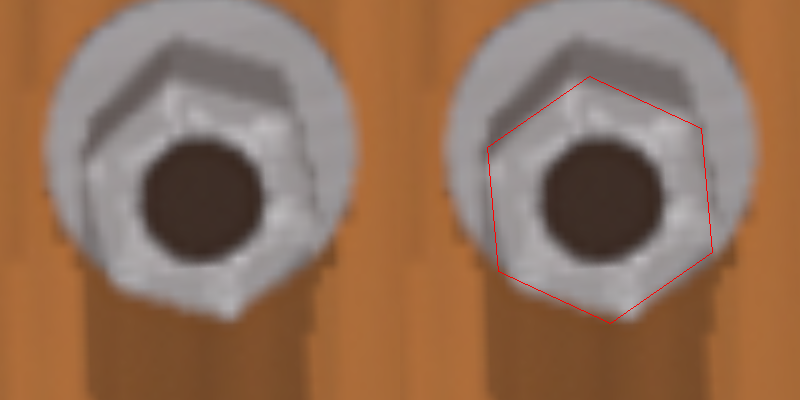

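The flats' normal is at about +14.5° and the centre at (0.531, −0.445). I'll descend with the jaws at 46 mm, clear of the red block.

Request:
{"method": "move_arm", "body": {"targets": [[0.06,-0.0022,-0.001,-0.03,0,0],[0.13,-0.0022,-0.001,-0.067,0,0],[0.2,-0.0022,-0.001,-0.067,0,0],[0.27,-0.0022,-0.001,-0.067,0,0],[0.33,-0.0022,-0.001,-0.067,0,0],[0.37,-0.0022,-0.001,-0.067,0,0],[0.4,-0.0022,-0.001,-0.067,0,0],[0.412,-0.0022,-0.001,-0.067,0,0],[0.42,-0.0022,-0.001,-0.067,0,0],[0.42,-0.0022,-0.001,-0.067,0,0],[0.42,-0.0022,-0.001,-0.067,0,0]], "gripper": 0.5}}

```text
time_s: 23.53
ee_pos: [0.5318, -0.4471, 0.014]
orientation: [[0.002, -0.249, 0.969], [-0.002, 0.969, 0.249], [-1.0, -0.002, 0.001]]
force: [-0.8, 0.7, 0.0]
width: 0.0464
```

Request:
{"method": "move_arm", "body": {"targets": [[0,0,0,0,0,0],[0,0,0,0,0,0],[0,0,0,0,0,0],[0,0,0,0,0,0],[0,0,0,0,0,0],[0,0,0,0,0,0],[0,0,0,0,0,0],[0,0,0,0,0,0]], "gripper": 0, "squeeze": 20}}

```text
time_s: 24.2
ee_pos: [0.5312, -0.4468, 0.0131]
orientation: [[0.001, -0.249, 0.969], [-0.001, 0.969, 0.249], [-1.0, -0.001, 0.001]]
force: [-1.1, 0.9, 6.4]
width: 0.027
```

Request:
{"method": "move_arm", "body": {"targets": [[-0.06,0,0,0,0,0],[-0.12,0,0,0,0,0],[-0.19,0,0,0,0,0],[-0.25,0.06,0.013,0,0,0],[-0.25,0.13,0.029,0,0,0],[-0.25,0.2,0.045,0,0,0],[-0.25,0.27,0.061,0,0,0],[-0.25,0.34,0.076,0,0,0],[-0.25,0.41,0.092,0,0,0],[-0.25,0.48,0.108,0,0,0],[-0.25,0.55,0.124,0,0,0],[-0.25,0.6,0.135,0,0,0]]}}

```text
time_s: 25.2
ee_pos: [0.5208, -0.136, 0.1365]
orientation: [[-0.001, -0.25, 0.968], [0.001, 0.968, 0.25], [-1.0, 0.001, -0.001]]
force: [-0.2, 0.8, -1.5]
width: 0.0269
```

Request:
{"method": "move_arm", "body": {"targets": [[0,0.07,0.016,0.01,0,0],[0,0.14,0.031,0.02,0,0],[0,0.21,0.047,0.03,0,0],[0,0.28,0.063,0.04,0,0],[0,0.35,0.078,0.05,0,0],[0,0.42,0.094,0.06,0,0],[0,0.49,0.11,0.067,0,0],[0,0.56,0.126,0.067,0,0],[0,0.61,0.137,0.067,0,0],[0,0.6335,0.142,0.067,0,0],[0,0.6335,0.142,0.067,0,0],[0,0.6335,0.142,0.067,0,0]]}}

```text
time_s: 26.2
ee_pos: [0.5112, 0.1853, 0.1366]
orientation: [[-0.001, -0.042, 0.999], [-0.001, 0.999, 0.042], [-1.0, -0.001, -0.001]]
force: [-0.7, -0.4, -1.1]
width: 0.0267
```

```bash
python3 - <<'E'
from h import *
s=read_state(); print(s['ee_pos'],yaw(pose()[0]),s['width'],s['force'])
t,c,im=top('wrist',.51,.2,.017,.13,520)
cv2.imwrite('pics/b4.png',t)
E
```

```text
[0.51120378 0.18534469 0.13664765] 2.423218510265145 0.02670186880146532 [-0.66555372 -0.37680253 -1.0652047 ]
```

View pics/b4.png

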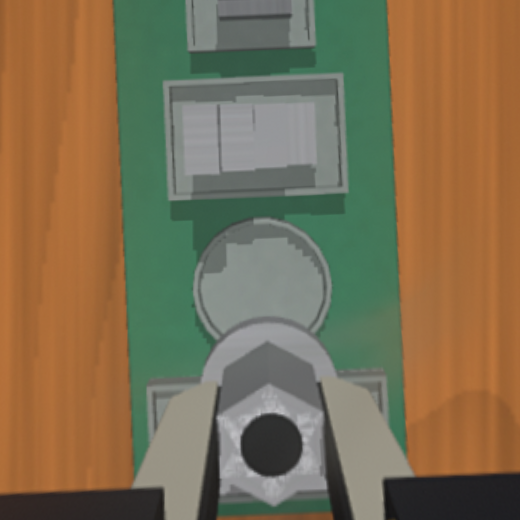

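The step block and T-nut sit inside their rims, and the held nut is level and centred on the round cup (centre px 263,287). I'll lower it.

Request:
{"method": "move_arm", "body": {"targets": [[0.06,0.001,0.001,0,0,0],[0.12,0.001,0.001,0,0,0],[0.17,0.001,0.001,0,0,0],[0.195,0.001,0.001,0,0,0],[0.21,0.001,0.001,0,0,0],[0.218,0.001,0.001,0,0,0],[0.222,0.001,0.001,0,0,0],[0.225,0.001,0.001,0,0,0],[0.227,0.001,0.001,0,0,0],[0.227,0.001,0.001,0,0,0],[0.227,0.001,0.001,0,0,0]]}}

```text
time_s: 27.17
ee_pos: [0.5127, 0.1862, 0.0245]
orientation: [[0.001, -0.041, 0.999], [0.0, 0.999, 0.041], [-1.0, 0.0, 0.001]]
force: [-0.7, 0.5, -1.7]
width: 0.0269
```

Request:
{"method": "move_arm", "body": {"targets": [[0,0,0,0,0,0],[0,0,0,0,0,0],[0,0,0,0,0,0],[-0.02,0,0,0,0,0],[-0.06,0,0,0,0,0],[-0.12,0,0,0,0,0],[-0.2,0,0,0,0,0],[-0.28,0,0,0,0,0],[-0.36,0,0,0,0,0],[-0.44,0,0,0,0,0],[-0.44,0,0,0,0,0],[-0.44,0,0,0,0,0],[-0.44,0,0,0,0,0]], "gripper": 0.45}}

```text
time_s: 28.25
ee_pos: [0.512, 0.186, 0.244]
orientation: [[0.001, -0.041, 0.999], [0.0, 0.999, 0.041], [-1.0, 0.0, 0.001]]
force: [0.3, -0.3, -0.4]
width: 0.0417
```

```bash
python3 - <<'E'
from h import *
t,c,im=top('wrist',.51,.22,.017,.16,580)
sc=read_camera('scene')
sd=read_camera('side'); crop=cv2.resize(sd[280:410,255:360],None,fx=2,fy=2)
k=np.zeros((580,210,3),np.uint8);k[:260]=crop;k[270:480]=cv2.resize(sc[240:400,140:400],(210,210))
cv2.imwrite('pics/f.png',np.hstack([t,k]))
for q in ['strap_mid','step_block_mid','t_nut_mid','flange_nut_mid','plain_bar_mid','plain_nut_mid']:
    print(q,'side',pp('side',q),'wrist',pp('wrist',q))
E
```

```text
strap_mid side [([0.5124, 0.1123, 0.0253], 0.69)] wrist [([0.513, 0.1112, 0.007], 0.72), ([0.5124, 0.1073, 0.0208], 0.59)]
step_block_mid side [([0.3141, -0.3521, 0.0268], 0.73), ([0.5042, 0.2632, 0.0358], 0.71)] wrist [([0.5045, 0.2652, 0.0363], 0.9)]
t_nut_mid side [([0.5078, 0.3427, 0.0228], 0.63)] wrist [([0.5042, 0.3366, 0.0227], 0.98)]
flange_nut_mid side [([0.5124, 0.1861, 0.0295], 0.64)] wrist [([0.5118, 0.1894, 0.0296], 0.6)]
plain_bar_mid side [([0.5372, -0.3131, 0.0115], 0.54), ([0.5045, 0.3404, 0.0119], 0.22)] wrist []
plain_nut_mid side [([0.5317, -0.1888, 0.0116], 0.7), ([0.5028, 0.2618, 0.0358], 0.57)] wrist [([0.5362, -0.1883, 0.0164], 0.44)]
```

View pics/f.png

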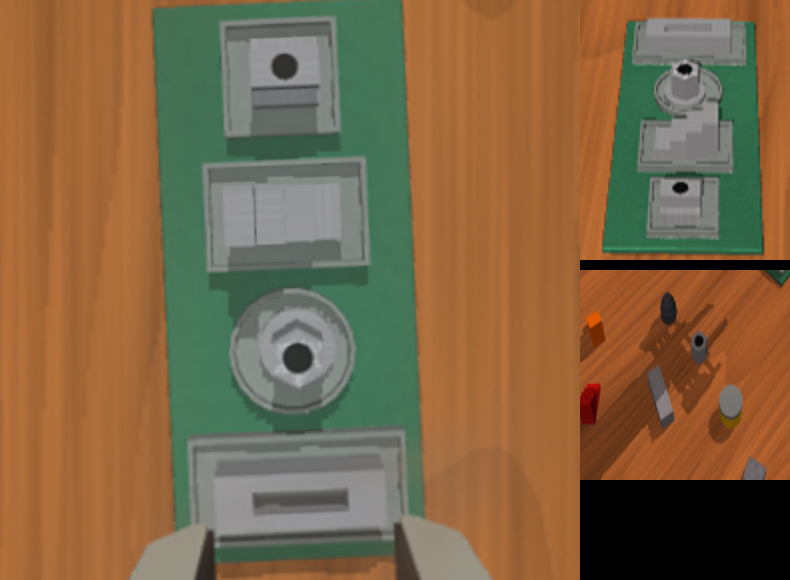

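All four pieces sit flat inside their own rims: T-nut at px (285,66), step block (285,213), flange nut (297,350) and strap (300,500). The plain bar and plain nut are where they were. I'll hand the job in.

```bash
python3 -c "
from plant import *
print(read_state()['time_s'],job_done())"
```

```text
the job is handed in; nothing more can be done
29.0 None
```

I put the strap clamp, step block, T-nut and flange nut into the long, middle-length, square and round compartments, in that order, and handed the job in at 29.0 s. All four kept the same way up and were let go, and the gripper was raised clear of the board.

- **Placement:** the last wrist and side pictures show every piece inside its rim. The final network positions were within about 5 mm of the compartment centres.
- **Heights:** the measured heights matched the pieces resting on the floors to about 2 mm. The one exception was a single low reading for the strap from the wrist camera (7 mm, where 23 mm is right). The side camera (25 mm) and a second wrist reading (21 mm) contradict it, and so do the pictures.
- **Left alone:** the plain bar and the plain nut read within 3 mm of where they started, which is inside measurement error. The arm never went near them.
- **Forces:** the readings at the end of each move never went above about 7 N.

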